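# Set a clock movement's carrier on the timing stand's pins and start the test

### The arm

A 6-joint arm with a two-finger parallel gripper is mounted at the origin on the work surface. World frame = base frame: x ahead of the robot, y to its left, z up, the work surface at z = 0. Lengths are in m, angles in rad, forces in N, time in s.
With the tool pointing down it reaches from about 0.25 to 0.85 m from the base axis. Payload 12.5 kg.
Tool frame: the origin (TCP) lies midway between the tips of the shut fingers; the grasp point (between the pads) lies r.tcp_to_grasp behind it (r.tcp_to_grasp is the distance from the TCP to the grasp point, in m); z points along the fingers, y is the line along which they close (so a half turn about z gives the same grasp; the last joint's range is limited). The gripper opens to 93 mm and grips with 3 to 60 N. Pads are 15 mm wide; open, the fingers measure 128 mm over their backs; the gripper's body (75 mm by 188 mm) begins 65 mm behind the grasp point.
Start: joints at [-1.31, 0.351, 1.652, -0, 1.139, -0.085], TCP at [0.186, -0.517, 0.219] pointing down, gripper open.
Joint ranges: [-2.75, 2.75], [-0.79, 2.1], [0.01, 2.65], [-1.57, 4.71], [0.07, 3.14], [-2.87, 2.87]. Speed limits (rad/s): [2.22, 2.22, 2.79, 3.14, 3.14, 3.14].

### API

Orientations are given as a unit quaternion [x, y, z, w].
In Python, from plant import sensors, camera, r, search_frame gives the robot as it stands.
- The arm moves only by the tool arm_command, never from a script. Its argument "series" is one flat list of numbers, 5 for each row, row after row: the shift along the tool's x, y, z in units of 120 mm (1.0 is 120 mm), then the turn about the tool's z in units of 1.5 rad (1.0 is 1.5 rad), then the closure, from -1 (fully open) to 1 (shut). A call has 1 to 20 rows; each row is the pose to reach, as a shift and turn from the pose commanded when the call began, along the tool's axes at that moment; what a row does not reach only later rows make up. A row lasts 1/12 s, in which the tool goes at most 41.7 mm and 7.16 degrees, less where a joint would pass 70% of its speed; a pose out of reach is approached as far as the arm can. A call with a number of a shift or a turn outside -1 to 1 is refused whole. A call with a gripper value outside its range is refused whole. The fingers move at their own pace and stop on an object; the grip force is fixed at half the most. Time passes only in rows, so rows that repeat a pose let the fingers close. It gives the time, the measured TCP pose, the force, the opening and the grip force at its end, in the units of the state.
- sensors.get_state(): the state, without advancing time (a new reading comes with each control period).
- camera(name): name is "scene" or "top"; returns a dict with "pixels" (420x560x3 uint8, red, green, blue), "depth" (420x560 float32, m along the optical axis (not along the pixel's ray), 0 where there is no reading), "camera_matrix" (3x3 intrinsics, pixels), "k1" (the pictures are not rectified: a ray, as slopes to the right and down, at radius r is drawn at 1 + k1 r^2 times it, then the intrinsics apply), "position" and "orientation" of the camera in the world. Camera axes: x right, y down, z forward; pixel columns grow to the right and rows downward; lengths in m; the calibration is good to about 2 mm. A picture is of the moment at which its call begins.
- r.close_job(): hands the job in; it is judged then, once.
Trained networks look in the newest picture that a camera, given by its name, has taken for a name from the list of things; names that differ only in an ending like _2 or _b are one class to them, and where a whole thing is asked for, a point or a joint stands for the part that bears it (a point fixed in the world has none). Each returns a list of dicts, best first, with "score" (0 to 1); they miss things now and then, are a little off and sometimes report something else, mostly with a low value. They report only what shows in the picture. A call takes as long as a camera call. They do not tell look-alikes from the thing itself.
- search_frame(camera, thing): "location" ([x, y, z] in m, in world coordinates, good to about 4 mm: the middle of the surface that is visible of it).
The state is a dict: "time": time; "joint_positions": joint angles; "qvel": joint speeds; "effort": joint torques, N m; "ee_pos": TCP position; "tool_rot": TCP orientation; "wrist_force": force on the tool from outside, world axes, zero at the start; "ft_torque": the same for the moment, N m; "finger_gap": finger opening in m; "gripper_force": force on a finger pad.
Only numpy, scipy, OpenCV 4.12 (cv2) and the standard library are available. Lean on these libraries where they do the work, as an engineer would, in place of code of your own. Each camera call takes 0.05 s, during which the arm holds its last target. There are 200 camera calls.

### The job

The clock movement, fixed on its aluminium carrier plate, is due for timing. Set the carrier gently on the timing stand so that both the round and the diamond pin come up through its holes and it lies fully home, flat on all four rests; work it about by feel if it hangs up. With the carrier home, twist the tester's start knob clockwise to its stop and let it spring back, and leave the other things on the bench where they are.

Things in the scene. Friction and masses are not known exactly. Their poses are not given: they have to be found in the camera images.
- carrier: Loose aluminium plate 184 (x) x 100 (y) x 8 mm, 0.5 to 0.9 kg in all, carrying a brass clock movement (62 mm diameter, to 36 mm above the plate, its middle at x = +38 mm) and a black grip. Origin: centre of the plate's underside, z up, x from the grip end to the movement end. Two through holes at y = 0. Centre of mass at about x = +11 mm. It starts flat on the bench mat (2 mm thick)
- carrier_grip (a point): Middle of the top of the carrier's grip, an upright slab 48 mm long (x), 12 mm thick (y), 40 mm high on the plate's top face, to be pinched across its thickness from above. This point: x = -24 mm of the carrier, 48 mm above the plate's underside
- round_hole (a point): Centre of the 13.5 mm hole for the round pin, at the plate's underside, x = -78 mm of the carrier
- diamond_hole (a point): Centre of the 11 mm hole for the diamond pin, at the plate's underside, x = +78 mm of the carrier. It is too small for the round pin
- stand: Fixed timing stand, 250 (x) x 150 (y) mm. Origin: centre of its underside, z up. Its deck lies 38 mm above the origin; four steel rests (16 mm diameter) at x = +-60, y = +-38 mm stand 5 mm higher and carry the plate; two flat screw heads on the pin bar stay under 2 mm above the rests. Seated, the carrier's x axis points along the stand's x axis
- pin_slot (a point): Middle of the stand's pin slot, at the height of the rest tops (43 mm above the stand's origin). In it lies a flat steel bar with two pins 156 mm apart at y = 0. It is clamped where the last job left it, up to 18 mm either way along the stand's x from the middle: this shift is not reported: look or feel for it. Unshifted, the round pin is at x = -78, the diamond pin at x = +78 mm of the stand
- pin_foot (a point): Point of the stand at x = -78 mm, y = 0, at the height of the rest tops: where the round pin stands if its bar is unshifted. Round pin: 12 mm diameter, 16 mm above the rests, the upper 5 mm a nose tapering to 9 mm. Diamond pin at the other end: 9 mm across (y), 6 mm along x, 11 mm above the rests, the upper 4 mm tapering to 6 mm across
- tester: Fixed timing tester beside the stand, a white box 170 (x) x 150 (y) x 46 mm with a tilted dark screen (top about 73 mm) along its +x half. Origin: centre of its underside, z up. Its start knob sits on the top face, 30 mm towards -x of the centre
- knob_grip (a point): Centre of the top of the start knob, on its vertical axis, 82 mm above the tester's underside. The knob has a black bar grip 44 mm long, 13 mm thick and 26 mm high, on a disc; untouched, the bar lies along the tester's x
- start_knob (a joint): Angle of the start knob in rad: 0 at rest, growing as it is turned clockwise seen from above, stop at 1.05 (60 degrees). A spring returns it (about 0.05 N m at rest, 0.21 N m at the stop)
- loupe: Loose black eye loupe standing on the mat, 38 mm diameter, 40 mm high. Origin: centre of its underside
- screwdriver: Loose screwdriver lying on the mat, 170 mm long. Origin on its underside near the middle, x along it towards the tip
- tin: Loose round aluminium parts tin, 64 mm diameter, 26 mm high. Origin: centre of its underside
- holder: Loose steel movement holder (a small bridge-shaped clamp), 30 x 84 x 40 mm with a black screw knob at its +y end. Origin: under the middle of its bridge
Mind the look-alikes: they are no part of the job. There is more than one size of the tester; the job needs the larger.

How it is judged:
On the way, in this order (a step that is already met when the one before it is completed fails the run):
1. the carrier lies home on the stand's rests, both pins through its holes (z of round_hole in the frame of stand between 0.0415 and 0.0445 m and z of diamond_hole in the frame of stand between 0.0415 and 0.0445 m and x of round_hole in the frame of stand between -0.099 and -0.057 m and y of round_hole in the frame of stand between -0.0025 and 0.0025 m and y of diamond_hole in the frame of stand between -0.0025 and 0.0025 m), for 0.2 s.
2. the start knob is twisted to its stop with the carrier home (all of step 1 and value of joint start_knob above 0.95 rad), for 0.05 s.
At the end, for the whole second after the job is handed in: Both pins through their holes: the carrier's underside at both holes within 1.5 mm of the rests' height, both holes within 2.5 mm of the stand's centre line, the round one within 21 mm of 78 mm along its -x; carrier at rest; knob sprung back to within 0.08 rad of rest (all of step 1 and value of joint start_knob below 0.08 rad and linear speed of carrier below 0.01 m/s); the robot touches nothing.
It fails at once if the carrier is dropped or forced on the stand (over 60 N) (contact force between carrier and stand above 60 N).
It fails at once if the carrier is tipped by more than 35 degrees (angle between carrier's own z axis and vertical above 0.61 rad).
It fails at once if a bystander is moved by more than 30 mm (distance of any of loupe, screwdriver, tin, holder from where it was at the start of the episode above 0.03 m).
It also fails if it takes over 72 s, if anything falls off the work surface, if the arm or the gripper's body presses on something with over 40 N, if the wrist force passes 120 N, or if a joint passes its speed limit or range.

## Working session

There is one attempt and no reset: what is moved stays moved. The work goes in short steps, Python scripts to look and compute and a tool call to move; the robot and the scene stay as the last step left them, time stands still between calls to the robot, and variables do not carry over. Pictures are saved under pics/ and viewed, at most 10 in all, crops included, and the job is handed in when it is done.

Besides the shell and the picture viewer there is one more tool, called by a JSON object that holds its "op" and its "data", one argument or row to a line. arm_command: Moves the arm, as the interface text tells. Shifts and turns lie within -1 to 1; 1 stands for 120 mm of shift or 1.5 rad of turn. Its arguments: {"type":"object","properties":{"series":{"type":"array","items":{"type":"number"}}},"required":["series"]}

```bash
mkdir -p pics; ls
cat > h.py <<'E'
import numpy as np, cv2
from scipy.spatial.transform import Rotation as R
from plant import sensors, camera, r, search_frame
def pts(c):
    K=c['camera_matrix'];h,w=c['depth'].shape
    u,v=np.meshgrid(np.arange(w),np.arange(h))
    p=cv2.undistortPoints(np.stack([u,v],-1).reshape(-1,1,2).astype(float),np.array(K),np.array([c['k1'],0,0,0,0.])).reshape(h,w,2)
    d=c['depth'][...,None]
    P=np.concatenate([p*d,d],-1)
    return P@R.from_quat(c['orientation']).as_matrix().T+np.array(c['position'])
E
python3 - <<'E'
from h import *
for n in('scene','top'):
    c=camera(n);cv2.imwrite(f'pics/{n}0.png',c['pixels'][...,::-1]);np.savez(f'{n}0.npz',P=pts(c),**c)
    print(n,np.round(c['position'],3),np.round(R.from_quat(c['orientation']).as_matrix(),2).tolist(),c['k1'],c['camera_matrix'][0][0])
    for t in['carrier','carrier_grip','round_hole','diamond_hole','stand','tester','knob_grip','start_knob','loupe','screwdriver','tin','holder']:
        print(t,[(np.round(d['location'],3).tolist(),round(d['score'],2)) for d in search_frame(n,t)][:3])
s=sensors.get_state();print({k:np.round(v,3).tolist() for k,v in s.items()},r.tcp_to_grasp)
E
```

```text
pics
scene [1.121 0.443 0.61 ] [[-0.66, 0.41, -0.63], [0.75, 0.39, -0.54], [0.02, -0.83, -0.56]] 0.042679792503293686 422.5622238226822
carrier [([0.5, 0.003, 0.012], 0.72)]
carrier_grip [([0.502, 0.002, 0.012], 0.63), ([0.461, -0.271, 0.071], 0.41)]
round_hole [([0.503, 0.002, 0.013], 0.75)]
diamond_hole [([0.501, 0.002, 0.012], 0.83), ([0.753, -0.224, 0.022], 0.67)]
stand [([0.54, 0.309, 0.042], 0.93), ([0.506, 0.001, 0.009], 0.41)]
tester [([0.51, -0.259, 0.047], 0.84), ([0.72, -0.348, 0.032], 0.77)]
knob_grip [([0.687, -0.359, 0.051], 0.42)]
start_knob [([0.459, -0.275, 0.071], 0.64)]
loupe [([0.714, 0.23, 0.042], 0.6)]
screwdriver [([0.751, -0.224, 0.022], 0.92)]
tin [([0.727, 0.108, 0.025], 0.61)]
holder [([0.726, -0.054, 0.033], 0.95)]
top [ 0.334 -0.05   1.11 ] [[0.03, -0.98, 0.2], [-1.0, -0.03, 0.0], [0.0, -0.2, -0.98]] 0.03466342726676791 447.54512665079716
carrier [([0.476, -0.009, 0.011], 0.56)]
carrier_grip [([0.474, -0.005, 0.011], 0.76)]
round_hole [([0.473, -0.012, 0.009], 0.9), ([0.496, 0.289, 0.039], 0.55)]
diamond_hole [([0.477, -0.01, 0.011], 0.56)]
stand [([0.492
[... 232 characters left out ...]
knob [([0.688, -0.363, 0.04], 0.56), ([0.453, -0.279, 0.054], 0.52)]
loupe [([0.74, -0.234, 0.025], 0.69), ([0.702, 0.228, 0.043], 0.67)]
screwdriver [([0.738, -0.235, 0.025], 0.84)]
tin [([0.724, 0.101, 0.025], 0.73), ([0.495, 0.289, 0.042], 0.28)]
holder [([0.722, 0.101, 0.028], 0.75), ([0.719, -0.06, 0.031], 0.62)]
{'time': 1.3, 'joint_positions': [-1.31, 0.351, 1.652, 0.0, 1.139, -0.085], 'qvel': [-0.001, -0.003, -0.001, -0.001, -0.003, -0.0], 'effort': [0.0, -49.725, -28.549, 0.07, 0.022, -0.0], 'ee_pos': [0.186, -0.517, 0.219], 'tool_rot': [0.985, 0.172, 0.0, 0.0], 'wrist_force': [0.45, 0.778, 0.403], 'ft_torque': [0.002, -0.03, -0.02], 'gripper_force': 0.0, 'finger_gap': 0.093} 0.0188
```

View pics/top0.png

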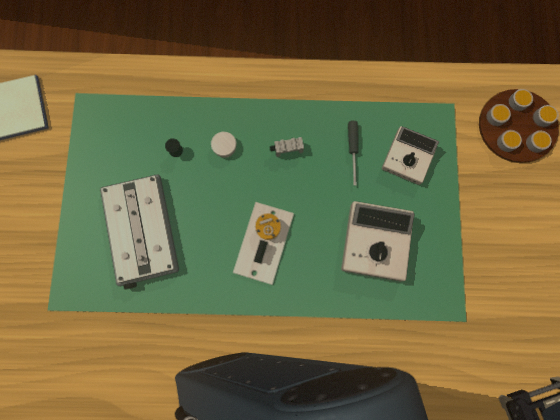

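View pics/scene0.png

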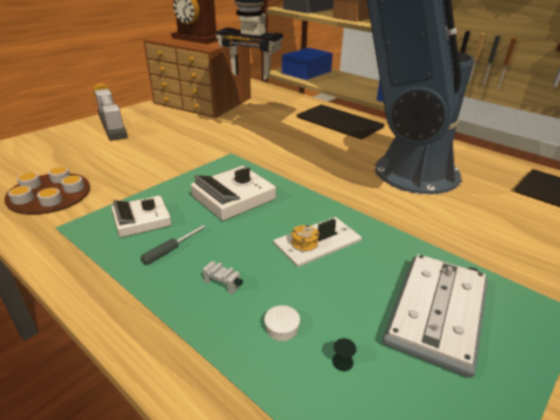

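The top view shows the stand at (138,230), the carrier at (265,243) with its movement end up, the large tester at (379,243) and the small one at (410,155). The scene view agrees. Next I measure each of them.

Run:
```python
from h import *
D={n:np.load(f'{n}0.npz') for n in('top','scene')}
def rect(n,x0,x1,y0,y1,z0,z1,lab):
    P=D[n]['P'];m=(D[n]['depth']>0)&(P[...,0]>x0)&(P[...,0]<x1)&(P[...,1]>y0)&(P[...,1]<y1)&(P[...,2]>z0)&(P[...,2]<z1)
    q=P[m]
    if len(q)<5: print(n,lab,'none');return
    rc=cv2.minAreaRect((q[:,:2]*1000).astype(np.float32))
    print(n,lab,len(q),'med z',np.round(np.median(q[:,2]),4),'mean',np.round(q.mean(0),4),'rect',np.round(rc[0],1),np.round(rc[1],1),round(rc[2],1))
for n in D:
    rect(n,.35,.65,-.15,.12,-.01,.006,'mat')
    rect(n,.35,.65,.15,.42,.034,.05,'stand')
    rect(n,.35,.65,.15,.42,.050,.07,'pins')
    rect(n,.35,.65,-.15,.12,.006,.014,'plate')
    rect(n,.35,.65,-.15,.12,.006,.055,'carrier')
    rect(n,.35,.65,-.15,.12,.042,.06,'griptop')
    rect(n,.35,.65,-.38,-.15,.041,.052,'testertop')
    rect(n,.35,.5,-.38,-.15,.076,.1,'knob')
t=D['top']['pixels'];s=D['scene']['pixels']
a=cv2.resize(t[165:295,90:190],None,fx=4.6,fy=4.6,interpolation=cv2.INTER_CUBIC)
b=cv2.resize(s[245:375,380:500],None,fx=4.6,fy=4.6,interpolation=cv2.INTER_CUBIC)
b=b[:,:400] if a.shape[1]+b.shape[1]>800 and False else b
im=np.concatenate([a,b],1);im=cv2.resize(im,None,fx=.78,fy=.78)
cv2.imwrite('pics/stand.png',im[...,::-1]);print(im.shape)
```

```text
top mat 9417 med z 0.0024 mean [ 0.5014 -0.0176  0.0023] rect [500. -15.] [269.9 299.9] 90.0
top stand 5435 med z 0.0409 mean [0.4953 0.2945 0.041 ] rect [491.3 292.5] [255.8 137. ] 15.1
top pins 35 med z 0.0571 mean [0.4639 0.2854 0.0572] rect [498.7 294.1] [ 50.1 158.5] 89.3
top plate 2658 med z 0.0099 mean [ 0.4745 -0.007   0.0098] rect [500.1 -15.1] [267.6 298.8] 89.7
top carrier 3431 med z 0.0108 mean [ 0.4789 -0.0084  0.0162] rect [500.1 -15.1] [267.6 298.8] 89.7
top griptop 422 med z 0.0445 mean [ 0.4976 -0.0138  0.0456] rect [486.3 -18.9] [111.6  58.1] 2.4
top testertop 2675 med z 0.0483 mean [ 0.461  -0.2813  0.0482] rect [ 483.6 -286.2] [150.2 172. ] 81.8
top knob 114 med z 0.084 mean [ 0.4551 -0.2811  0.0838] rect [ 455.  -281.6] [13.3 42.9] 80.9
scene mat 7464 med z 0.0021 mean [ 0.5273 -0.0018  0.0021] rect [500. -15.] [269.9 300. ] 90.0
scene stand 6946 med z 0.0396 mean [0.5158 0.303  0.0399] rect [493.1 294.8] [253.1 134.3] 15.4
scene pins 62 med z 0.0552 mean [0.4798 0.2904 0.0553] rect [500.8 295.8] [162.8  11.4] 15.3
scene plate 1362 med z 0.01 mean [0.4868 0.0032 0.01  ] rect [480.7   7.8] [139.7 186.2] 74.7
scene carrier 2225 med z 0.0111 mean [ 0.4915 -0.0021  0.0194] rect [480.7   7.8] [139.7 186.2] 74.7
scene griptop 272 med z 0.0443 mean [ 0.4926 -0.0119  0.0453] rect [486.6 -19. ] [112.1  57.4] 2.2
scene testertop 1213 med z 0.0478 mean [ 0.4871 -0.2666  0.0475] rect [ 485.2 -285.6] [153.3 171.1] 82.1
scene knob 73 med z 0.0829 mean [ 0.4581 -0.2793  0.0817] rect [ 456.9 -281.2] [13.8 41.8] 82.1
(466, 789, 3)
```

View pics/stand.png

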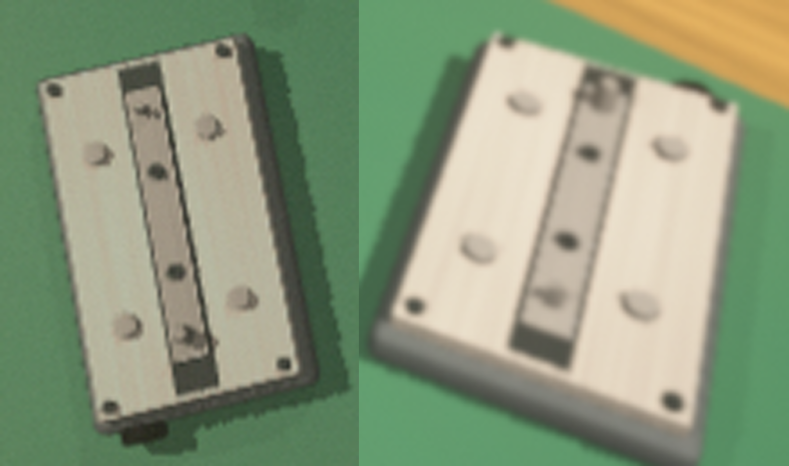

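The stand's large round pin is at the robot end (190,338 in the left crop) and the small diamond pin at the far end (147,110). So stand +x points away from the robot, at a yaw of about 15°. The carrier already points roughly the same way. Now I'll refine these poses.

```bash
cat >> h.py <<'E'
def comp(m):
    n,l,s,_=cv2.connectedComponentsWithStats(m.astype(np.uint8))
    return l==1+np.argmax(s[1:,4])
def axis(q):
    q=q[:,:2];c=q.mean(0);v=np.linalg.svd(q-c,full_matrices=False)[2][0]
    v=v*np.sign(v[0]);return c,np.degrees(np.arctan2(v[1],v[0]))
E
python3 - <<'E'
from h import *
for n in('top','scene'):
    D=np.load(f'{n}0.npz');P=D['P'];pix=D['pixels'].astype(int);ok=D['depth']>0
    X,Y,Z=P[...,0],P[...,1],P[...,2]
    green=(pix[...,1]>pix[...,0]+15)
    reg=lambda x0,x1,y0,y1:ok&(X>x0)&(X<x1)&(Y>y0)&(Y<y1)
    # carrier
    m=comp(reg(.35,.62,-.15,.12)&~green&(Z>.005))
    q=P[m];q1=q[(q[:,2]<.014)]
    rc=cv2.minAreaRect((q1[:,:2]*1000).astype(np.float32));print(n,'carrier',np.round(rc[0],1),np.round(rc[1],1),round(rc[2],1),'z',np.median(q1[:,2]).round(4))
    dark=pix.sum(-1)<150
    g=comp(m&dark&(Z>.040));q=P[g];c,a=axis(q);rc=cv2.minAreaRect((q[:,:2]*1000).astype(np.float32))
    print(' grip',len(q),np.round(c,4),round(a,1),'rect',np.round(rc[0],1),np.round(rc[1],1),round(rc[2],1),'z',np.median(q[:,2]).round(4))
    # pins
    for lab,(x0,x1) in dict(round=(.38,.47),diamond=(.53,.64)).items():
        mm=reg(x0,x1,.2,.4)&(Z>.0475);
        mm=comp(mm);q=P[mm];print(' ',lab,len(q),np.round(q.mean(0),4),np.round(np.median(q,0),4),'zmax',q[:,2].max().round(4),'pix',np.argwhere(mm).mean(0).round(1))
    # stand deck
    m=comp(reg(.35,.65,.17,.42)&(Z>.034)&(Z<.0415));rc=cv2.minAreaRect((P[m][:,:2]*1000).astype(np.float32));print(' deck',np.round(rc[0],1),np.round(rc[1],1),round(rc[2],1))
    k=reg(.38,.5,-.34,-.22)&(Z>.072);q=P[comp(k)];print(' knob',axis(q),np.median(q[:,2]))
E
```

```text
top carrier [475.5  -9.5] [101.8 184.9] 74.5 z 0.0104
 grip 85 [ 0.4509 -0.0023] -16.1 rect [451.   -2.1] [10.  45.3] 74.5 z 0.0505
  round 26 [0.4239 0.2744 0.0578] [0.4236 0.2744 0.0593] zmax 0.0643 pix [258.  140.5]
  diamond 10 [0.5766 0.3162 0.054 ] [0.5763 0.3158 0.0547] zmax 0.0593 pix [194.3 129.3]
 deck [499.3 295. ] [238.8 136.2] 15.0
 knob (array([ 0.4550123 , -0.28080053]), np.float64(-8.184591086656164)) 0.08386348127896337
scene carrier [476.1  -9.2] [103.  185.8] 75.0 z 0.01
 grip 56 [0.4579 0.0007] -14.9 rect [457.1   0.7] [ 5.8 38.6] 75.3 z 0.0454
  round 47 [0.4299 0.2766 0.0553] [0.4304 0.277  0.0558] zmax 0.0617 pix [270.7 448.2]
  diamond 28 [0.5777 0.3174 0.0523] [0.578  0.3174 0.0525] zmax 0.0561 pix [326.1 434.3]
 deck [495.3 295.5] [248.5 134.3] 15.4
 knob (array([ 0.45791141, -0.27903451]), np.float64(-12.63622376502295)) 0.08069481354670505
```

{"op": "arm_command", "data": {
  "series": [0.23,-0.2,0,0,-1,0.46,-0.4,0,0,-1,0.69,-0.6,0,0,-1,0.91,-0.8,0,0,-1]
}}

```text
time: 1.63
ee_pos: [0.2571, -0.3886, 0.2186]
tool_rot: [0.985, 0.172, 0.0, -0.0]
wrist_force: [-0.0, -0.7, 0.1]
finger_gap: 0.0927
gripper_force: 0.0
```

{"op": "arm_command", "data": {
  "series": [0.23,-0.2,0,0,-1,0.46,-0.4,0,0,-1,0.69,-0.6,0,0,-1,0.91,-0.8,0,0,-1]
}}

```text
time: 1.97
ee_pos: [0.3274, -0.2612, 0.2188]
tool_rot: [0.985, 0.172, 0.0, 0.0]
wrist_force: [0.5, -1.0, 1.2]
finger_gap: 0.093
gripper_force: 0.0
```

{"op": "arm_command", "data": {
  "series": [0.23,-0.2,0,0,-1,0.46,-0.4,0,0,-1,0.69,-0.6,0,0,-1,0.91,-0.8,0,0,-1]
}}

```text
time: 2.3
ee_pos: [0.3977, -0.1337, 0.2189]
tool_rot: [0.985, 0.172, 0.0, 0.0]
wrist_force: [0.1, -1.0, -0.1]
finger_gap: 0.0929
gripper_force: 0.0
```

{"op": "arm_command", "data": {
  "series": [0.23,-0.2,0.1,0.08,-1,0.46,-0.4,0.2,0.16,-1,0.69,-0.6,0.3,0.24,-1,0.91,-0.8,0.4,0.32,-1,0.91,-0.8,0.5,0.408,-1,0.91,-0.8,0.5,0.408,-1,0.91,-0.8,0.5,0.408,-1]
}}

```text
time: 2.88
ee_pos: [0.467, -0.0073, 0.1579]
tool_rot: [0.991, -0.133, -0.001, 0.0]
wrist_force: [-0.3, -0.1, -0.3]
finger_gap: 0.093
gripper_force: 0.0
```

```bash
cat > go.py <<'E'
import sys
from h import *
x,y,z,yaw=map(float,sys.argv[1:5])  # yaw deg of carrier-like x axis the gripper pinches across
s=sensors.get_state();M=R.from_quat(s['tool_rot']).as_matrix()
d=M.T@(np.array([x,y,z])-s['ee_pos'])/.12
ty=np.degrees(np.arctan2(M[1,1],M[0,1]))
t=-(((yaw+90-ty)+90)%180-90)  # deg cw
print('t',round(s['time'],2),'pos',np.round(s['ee_pos'],4),'ty',round(ty,2),'tilt',np.round(M[:,2],4),'gap',round(s['finger_gap'],4),'F',np.round(s['wrist_force'],1),'T',np.round(s['ft_torque'],2),'j',np.round(s['joint_positions'],2))
print('shift',np.round(d,3),'turn',round(np.radians(t)/1.5,3))
E
python3 go.py .4662 -.0068 .018 -15.3
```

```text
t 2.88 pos [ 0.467  -0.0073  0.1579] ty -105.3 tilt [-1.6e-03  2.0e-04 -1.0e+00] gap 0.093 F [-0.3 -0.1 -0.3] T [ 0.03  0.03 -0.02] j [-0.12  0.28  1.92 -0.    0.94  1.72]
shift [-0.006 -0.003  1.166] turn -0.0
```

{"op": "arm_command", "data": {
  "series": [0,0,0.3,0,-1,0,0,0.6,0,-1,0,0,0.8,0,-1,0,0,0.9,0,-1]
}}

```text
time: 3.22
ee_pos: [0.466, -0.0084, 0.0484]
tool_rot: [0.991, -0.132, -0.001, 0.0]
wrist_force: [0.2, -0.3, -0.6]
finger_gap: 0.093
gripper_force: 0.0
```

{"op": "arm_command", "data": {
  "series": [0,0,0.1,0,-1,0,0,0.2,0,-1,0,0,0.26,0,-1,0,0,0.26,0,-1,0,0,0.26,0,1,0,0,0.26,0,1,0,0,0.26,0,1,0,0,0.26,0,1,0,0,0.26,0,1,0,0,0.26,0,1,0,0,0.26,0,1,0,0,0.26,0,1]
}}

```text
time: 4.22
ee_pos: [0.4672, -0.0081, 0.0195]
tool_rot: [0.991, -0.133, 0.0, -0.0]
wrist_force: [-0.2, 0.5, -0.0]
finger_gap: 0.0445
gripper_force: 0.0
```

```bash
python3 go.py .4662 -.0068 .118 -15.3
```

```text
t 4.22 pos [ 0.4672 -0.0081  0.0195] ty -105.25 tilt [ 1.e-04  0.e+00 -1.e+00] gap 0.0445 F [-0.2  0.5 -0. ] T [-0.03 -0.02 -0.05] j [-0.12  0.53  2.    0.    0.61  1.72]
shift [-0.011 -0.008 -0.821] turn 0.001
```

{"op": "arm_command", "data": {
  "series": [0,0,0,0,1,0,0,0,0,1,0,0,0,0,1,0,0,0,0,1,0,0,0,0,1,0,0,0,0,1,0,0,0,0,1,0,0,0,0,1,0,0,0,0,1,0,0,0,0,1]
}}

```text
time: 5.05
ee_pos: [0.4672, -0.0081, 0.0194]
tool_rot: [0.991, -0.133, -0.0, -0.0]
wrist_force: [0.7, 1.4, -1.0]
finger_gap: 0.0117
gripper_force: 30.0
```

{"op": "arm_command", "data": {
  "series": [0,0,-0.05,0,1,0,0,-0.15,0,1,0,0,-0.3,0,1,0,0,-0.5,0,1,0,0,-0.7,0,1,0,0,-0.85,0,1,0,0,-0.85,0,1,0,0,-0.85,0,1]
}}

```text
time: 5.72
ee_pos: [0.4669, -0.0081, 0.1214]
tool_rot: [0.991, -0.133, 0.0, 0.0]
wrist_force: [-0.9, 0.1, -8.4]
finger_gap: 0.0118
gripper_force: 30.0
```

```bash
python3 - <<'E'
from h import *
for n in('top','scene'):
    c=camera(n);P=pts(c);np.savez(f'{n}1.npz',P=P,**c)
    cv2.imwrite(f'pics/{n}1.png',c['pixels'][...,::-1])
E
python3 go.py .4662 -.0068 .118 -15.3
```

```text
t 5.82 pos [ 0.4661 -0.008   0.12  ] ty -105.26 tilt [-2.7e-03  3.0e-04 -1.0e+00] gap 0.0118 F [-0.2 -0.6 -9.1] T [0.07 0.15 0.06] j [-0.12  0.34  1.95 -0.    0.85  1.72]
shift [-0.002 -0.01   0.017] turn 0.001
```

View pics/scene1.png

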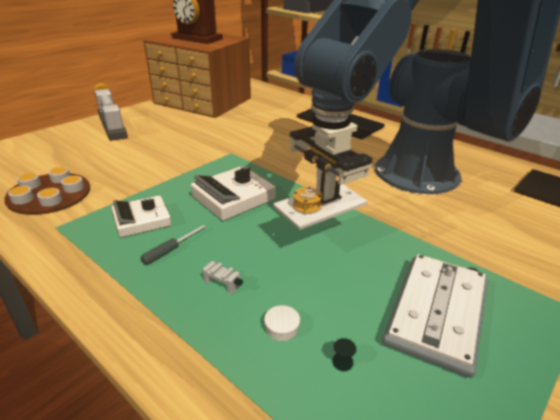

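The carrier is lifted and looks level: plate at (320,205), movement at (305,200). Next I measure how it sits in the gripper.

```bash
cat > held.py <<'E'
import sys
from h import *
s=sensors.get_state();tcp=np.array(s['ee_pos'])
def held(c,P,zc):
    pix=c['pixels'].astype(int);X,Y,Z=[P[...,i] for i in range(3)]
    w=(pix.min(-1)>70)&(pix.max(-1)-pix.min(-1)<70)&(pix[...,0]>=pix[...,1]-5)
    m=(c['depth']>0)&(np.hypot(X-tcp[0],Y-tcp[1])<.15)&(abs(Z-zc)<.012)&w
    m=comp(cv2.morphologyEx(m.astype(np.uint8),cv2.MORPH_OPEN,np.ones((2,2))))
    q=P[m];A=np.c_[q[:,:2]-tcp[:2],np.ones(len(q))]
    k=np.ones(len(q),bool)
    for _ in range(4):
        co=np.linalg.lstsq(A[k],q[k,2],rcond=None)[0];e=q[:,2]-A@co;k=abs(e)<.003
    rc=cv2.minAreaRect((q[k][:,:2]*1000).astype(np.float32))
    print(len(q),k.sum(),'slope deg',np.degrees(co[:2]).round(2),'topz at tcp',co[2].round(4),'rect',np.round(rc[0],1),np.round(rc[1],1),round(rc[2],1))
if __name__=='__main__':
    for n in('scene','top'):
        if len(sys.argv)>1: c=np.load(f'{n}{sys.argv[1]}.npz');P=c['P']
        else: c=camera(n);P=pts(c);np.savez(f'{n}_l.npz',P=P,**c)
        held(c,P,tcp[2]-.009)
E
python3 held.py 1
```

```text
1439 1048 slope deg [0.83 2.5 ] topz at tcp 0.1093 rect [476.   -7.3] [ 98.1 184.8] 74.7Traceback (most recent call last):
  File "held.py", line 19, in <module>
    held(c,P,tcp[2]-.009)
    ~~~~^^^^^^^^^^^^^^^^^
  File "held.py", line 8, in held
    m=comp(cv2.morphologyEx(m.astype(np.uint8),cv2.MORPH_OPEN,np.ones((2,2))))
  File "h.py", line 13, in comp
    return l==1+np.argmax(s[1:,4])
                ~~~~~~~~~^^^^^^^^^
    return _wrapfunc(a, 'argmax', axis=axis, out=out, **kwds)
    return bound(*args, **kwds)
ValueError: attempt to get argmax of an empty sequence
```

```bash
python3 go.py .4927 .2934 .122 15.4
```

```text
t 5.82 pos [ 0.4661 -0.008   0.12  ] ty -105.26 tilt [-2.7e-03  3.0e-04 -1.0e+00] gap 0.0118 F [-0.2 -0.6 -9.1] T [0.07 0.15 0.06] j [-0.12  0.34  1.95 -0.    0.85  1.72]
shift [-0.447 -2.482 -0.016] turn -0.357
```

{"op": "arm_command", "data": {
  "series": [-0.02,-0.08,0,0,1,-0.06,-0.25,0,0,1,-0.1,-0.45,0,0,1,-0.13,-0.65,0,0,1,-0.15,-0.83,0,0,1]
}}

```text
time: 6.23
ee_pos: [0.4751, 0.0944, 0.1202]
tool_rot: [0.991, -0.133, -0.001, 0.0]
wrist_force: [0.6, -0.3, -9.2]
finger_gap: 0.0116
gripper_force: 30.0
```

{"op": "arm_command", "data": {
  "series": [-0.04,-0.2,0,0,1,-0.07,-0.4,0,0,1,-0.11,-0.62,0,0,1,-0.15,-0.83,0,0,1]
}}

```text
time: 6.57
ee_pos: [0.484, 0.1952, 0.12]
tool_rot: [0.991, -0.133, -0.001, 0.0]
wrist_force: [0.9, 0.4, -7.4]
finger_gap: 0.0119
gripper_force: 30.0
```

{"op": "arm_command", "data": {
  "series": [-0.04,-0.2,0,-0.05,1,-0.07,-0.4,0,-0.11,1,-0.1,-0.55,0,-0.18,1,-0.13,-0.7,0,-0.25,1,-0.14,-0.78,0,-0.31,1,-0.147,-0.82,0,-0.357,1,-0.147,-0.82,0,-0.357,1,-0.147,-0.82,0,-0.357,1]
}}

```text
time: 7.23
ee_pos: [0.4929, 0.2932, 0.1201]
tool_rot: [0.991, 0.133, -0.001, 0.0]
wrist_force: [0.4, -0.1, -8.0]
finger_gap: 0.0115
gripper_force: 30.0
```

```bash
python3 go.py .4927 .2934 .090 15.4; python3 held.py 2>&1|tail -2
python3 - <<'E'
from h import *
n=np.load('scene_l.npz');cv2.imwrite('pics/s2.png',cv2.resize(n['pixels'][180:380,330:530],None,fx=3,fy=3,interpolation=cv2.INTER_CUBIC)[...,::-1])
E
```

```text
t 7.23 pos [0.4929 0.2932 0.1201] ty -74.67 tilt [-0.0022 -0.0011 -1.    ] gap 0.0115 F [ 0.4 -0.1 -8. ] T [-0.05  0.11 -0.05] j [ 0.46  0.51  1.68 -0.    0.96  1.76]
shift [-0.    -0.002  0.25 ] turn -0.001
2539 1687 slope deg [ 1.92 -0.26] topz at tcp 0.1086 rect [502.  297.2] [184.5  97.9] 15.5
1079 58 slope deg [-52.78 -86.07] topz at tcp 0.0221 rect [432.9 277.7] [ 30.2 126.7] 40.8
```

View pics/s2.png

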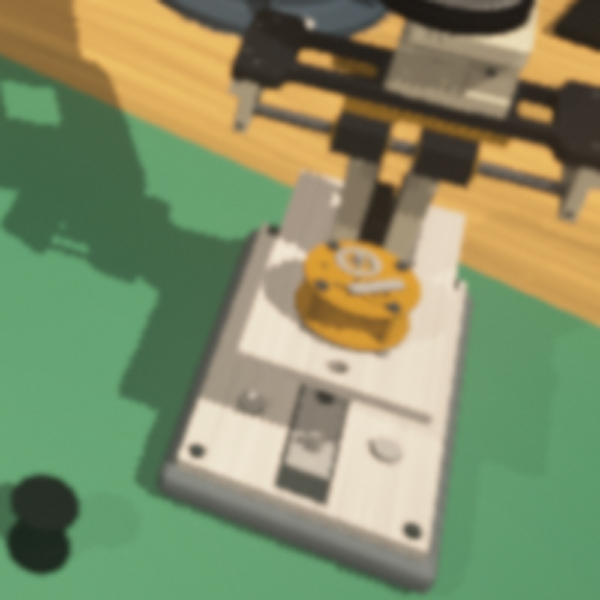

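The carrier hovers over the stand. Its diamond hole shows at crop (338,367) and the diamond pin beyond it at (315,438). I'll intersect the pixel rays for both to get the offset.

Run:
```python
from h import *
def ray(n,u,v,z):
    c=np.load(n) 
    p=cv2.undistortPoints(np.array([[[u,v]]],float),c['camera_matrix'],np.array([c['k1'],0,0,0,0.])).ravel()
    d=R.from_quat(c['orientation']).as_matrix()@np.array([*p,1]);o=c['position'];return (o+d*(z-o[2])/d[2])[:2]
c=np.load('scene_l.npz');g=c['pixels'].astype(float).mean(-1)
w=g[296:309,435:451];print(w.astype(int))
print('hole',ray('scene_l.npz',442.7,302.3,.1107))
for n,z in(('scene0.npz',.052),):
  print('diam',ray(n,434.3,326.1,z),'round',ray(n,448.2,270.7,.054))
c=np.load('top0.npz');P=c['P'];g=c['pixels'].astype(float).mean(-1)
print(g[252:265,134:150].astype(int));print(g[188:201,122:138].astype(int))
print('top',ray('top0.npz',140.5,258,.058),ray('top0.npz',129.3,194.3,.054))
t=c['pixels'];a=[cv2.resize(t[y-14:y+14,x-14:x+14],(380,380),interpolation=cv2.INTER_NEAREST) for x,y in((141,258),(129,194))]
cv2.imwrite('pics/pins.png',np.hstack(a)[...,::-1])
```

```text
[[217 218 218 216 210 201 194 187 177 167 159 154 149 144 139 139]
 [218 219 220 219 218 216 214 211 208 203 195 189 184 176 169 167]
 [218 219 219 220 220 219 218 216 215 215 214 212 210 207 203 202]
 [218 218 218 215 212 209 207 205 207 210 214 217 217 216 215 215]
 [218 218 216 207 193 184 179 175 178 188 201 212 217 218 217 217]
 [219 218 214 201 181 164 156 149 146 156 178 202 214 218 217 217]
 [219 218 216 206 184 161 147 137 130 134 157 191 212 217 217 217]
 [217 218 218 213 199 178 160 147 139 141 164 194 213 217 217 218]
 [210 214 217 217 212 202 192 182 175 177 192 208 216 218 217 218]
 [189 199 207 212 215 213 212 210 208 209 211 215 217 217 217 218]
 [162 172 181 192 201 206 211 216 217 217 217 218 218 218 218 218]
 [147 152 157 165 173 182 192 202 208 211 213 216 217 218 218 219]
 [140 142 145 149 153 158 166 175 182 190 198 206 210 213 216 218]]
hole [0.57855194 0.31879168]
diam [0.57743127 0.31742458] round [0.42827695 0.27615346]
[[165  89 150 143 144 144 146 143 143 144 140 148  60 103 170 172]
 [168 110 140 148 146 146 145 145 144 142 142 143  72  80 170 172]
 [170 
[... 955 characters left out ...]
146 153 150 150 148 147 145 144  65 155 172]
 [171 160 101 154 150 149 149 150 149 149 148 145 151  56 129 174]
 [171 165 117 140 151 148 146 142 151 147 145 145 144  58 103 172]
 [170 165 118 119 148 141 149 137 103 114 146 145 141  69  69 172]
 [170 166 132 105 146 119 104  97  71  83 130 114 143 108  58 174]
 [169 171 159  94 148 137  97  84  70  81 101  95 113 138  69 154]
 [171 172 164 102 154 150 134 129 125  94 131  93  99 155  63 129]
 [169 171 165 116 140 150 141 142 142 134 147 134 133 148  58 120]
 [170 171 167 118 118 144 142 142 143 150 146 145 146 144  67 104]
 [170 170 171 134 110 145 144 146 147 150 147 146 147 142  86  81]]
top [0.42388488 0.27433077] [0.57657259 0.31619389]
```

View pics/pins.png

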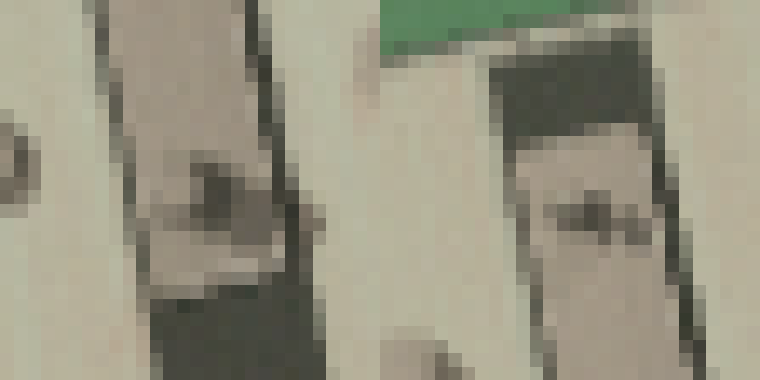

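{"op": "arm_command", "data": {
  "series": [-0.005,0.005,0.1,0,1,-0.01,0.01,0.2,0,1,-0.01,0.01,0.27,0,1,-0.01,0.01,0.3,0,1,-0.01,0.01,0.3,0,1]
}}

```text
time: 7.75
ee_pos: [0.4924, 0.2912, 0.0842]
tool_rot: [0.991, 0.134, -0.001, 0.0]
wrist_force: [-0.4, 0.1, -8.0]
finger_gap: 0.0118
gripper_force: 30.0
```

{"op": "arm_command", "data": {
  "series": [0,0,0.01,0,1,0,0,0.02,0,1,0,0,0.03,0,1,0,0,0.04,0,1,0,0,0.04,0,1]
}}

```text
time: 8.17
ee_pos: [0.4929, 0.2917, 0.0806]
tool_rot: [0.991, 0.134, 0.0, -0.0]
wrist_force: [-0.5, -0.5, -8.9]
finger_gap: 0.0118
gripper_force: 30.0
```

```bash
python3 go.py .4919 .2918 .0624 15.4
```

```text
t 8.17 pos [0.4929 0.2917 0.0806] ty -74.57 tilt [ 0.  0. -1.] gap 0.0118 F [-0.5 -0.5 -8.9] T [-0.03  0.14  0.01] j [0.45 0.57 1.7  0.   0.87 1.75]
shift [-0.008 -0.003  0.152] turn 0.0
```

Now slow steps of about 1 mm, watching the force.

{"op": "arm_command", "data": {
  "series": [-0.005,0,0.007,0,1,-0.005,0,0.014,0,1,-0.005,0,0.021,0,1,-0.005,0,0.028,0,1,-0.005,0,0.028,0,1]
}}

```text
time: 8.58
ee_pos: [0.4924, 0.2916, 0.0772]
tool_rot: [0.991, 0.134, 0.0, -0.0]
wrist_force: [0.5, 1.0, -7.9]
finger_gap: 0.0121
gripper_force: 30.0
```

{"op": "arm_command", "data": {
  "series": [0,0,0.007,0,1,0,0,0.014,0,1,0,0,0.014,0,1]
}}

```text
time: 8.83
ee_pos: [0.4926, 0.2918, 0.0757]
tool_rot: [0.991, 0.134, 0.0, -0.0]
wrist_force: [1.1, 1.8, -5.7]
finger_gap: 0.0121
gripper_force: 30.0
```

{"op": "arm_command", "data": {
  "series": [0,0,0.007,0,1,0,0,0.014,0,1,0,0,0.014,0,1]
}}

```text
time: 9.08
ee_pos: [0.4927, 0.2918, 0.0741]
tool_rot: [0.991, 0.134, 0.0, -0.0]
wrist_force: [1.1, 3.5, -5.0]
finger_gap: 0.0115
gripper_force: 30.0
```

```bash
python3 go.py .4919 .2918 .0624 15.4
```

```text
t 9.08 pos [0.4927 0.2918 0.0741] ty -74.58 tilt [ 9.e-04  8.e-04 -1.e+00] gap 0.0115 F [ 1.1  3.5 -5. ] T [ 0.7   0.08 -0.23] j [0.45 0.57 1.71 0.   0.86 1.75]
shift [-0.007 -0.001  0.098] turn 0.0
```

{"op": "arm_command", "data": {
  "series": [0.003,-0.007,0,0,1,0.003,-0.007,0.007,0,1,0.003,-0.007,0.014,0,1,0.003,-0.007,0.014,0,1]
}}

```text
time: 9.42
ee_pos: [0.4926, 0.2925, 0.072]
tool_rot: [0.991, 0.134, 0.0, -0.0]
wrist_force: [2.1, 3.9, -6.4]
finger_gap: 0.0118
gripper_force: 30.0
```

```bash
python3 go.py .4919 .2918 .0624 15.4
```

```text
t 9.42 pos [0.4926 0.2925 0.072 ] ty -74.58 tilt [ 3.e-04  3.e-04 -1.e+00] gap 0.0118 F [ 2.1  3.9 -6.4] T [ 0.72 -0.16 -0.19] j [0.45 0.58 1.71 0.   0.86 1.76]
shift [-0.007  0.004  0.08 ] turn 0.0
```

{"op": "arm_command", "data": {
  "series": [0.004,-0.008,0,0,1,0.004,-0.008,0,0,1]
}}

```text
time: 9.58
ee_pos: [0.4924, 0.2932, 0.0719]
tool_rot: [0.991, 0.134, -0.0, 0.0]
wrist_force: [2.0, 1.5, -7.7]
finger_gap: 0.0121
gripper_force: 30.0
```

```bash
python3 go.py .4919 .2918 .0624 15.4
```

```text
t 9.58 pos [0.4924 0.2932 0.0719] ty -74.54 tilt [-8.e-04 -9.e-04 -1.e+00] gap 0.0121 F [ 2.   1.5 -7.7] T [ 0.16 -0.07 -0.05] j [ 0.46  0.58  1.7  -0.    0.86  1.76]
shift [-0.007  0.01   0.079] turn 0.001
```

{"op": "arm_command", "data": {
  "series": [0.006,-0.002,0,0,1,0.006,-0.002,0.007,0,1,0.006,-0.002,0.014,0,1,0.006,-0.002,0.014,0,1]
}}

```text
time: 9.92
ee_pos: [0.4929, 0.2936, 0.0701]
tool_rot: [0.991, 0.134, -0.001, 0.0]
wrist_force: [0.6, -0.7, -8.0]
finger_gap: 0.0118
gripper_force: 30.0
```

```bash
python3 go.py .4919 .2918 .0624 15.4
```

```text
t 9.92 pos [0.4929 0.2936 0.0701] ty -74.56 tilt [-1.e-03 -6.e-04 -1.e+00] gap 0.0118 F [ 0.6 -0.7 -8. ] T [-0.06  0.15 -0.03] j [ 0.46  0.58  1.7  -0.    0.86  1.76]
shift [-0.012  0.012  0.064] turn 0.0
```

Free of side force now. Continue down.

{"op": "arm_command", "data": {
  "series": [0,0,0.007,0,1,0,0,0.014,0,1,0,0,0.014,0,1]
}}

```text
time: 10.17
ee_pos: [0.4932, 0.2938, 0.0686]
tool_rot: [0.991, 0.134, -0.0, 0.0]
wrist_force: [-0.3, -0.7, -7.9]
finger_gap: 0.0118
gripper_force: 30.0
```

{"op": "arm_command", "data": {
  "series": [0,0,0.007,0,1,0,0,0.014,0,1,0,0,0.014,0,1]
}}

```text
time: 10.42
ee_pos: [0.4932, 0.2938, 0.067]
tool_rot: [0.991, 0.134, -0.0, 0.0]
wrist_force: [-0.4, -0.7, -7.8]
finger_gap: 0.0119
gripper_force: 30.0
```

```bash
python3 go.py .4919 .2918 .0624 15.4
```

```text
t 10.42 pos [0.4932 0.2938 0.067 ] ty -74.57 tilt [-3.e-04 -1.e-04 -1.e+00] gap 0.0119 F [-0.4 -0.7 -7.8] T [-0.03  0.17  0.01] j [0.46 0.59 1.7  0.   0.85 1.76]
shift [-0.015  0.013  0.038] turn 0.0
```

{"op": "arm_command", "data": {
  "series": [0,0,0.007,0,1,0,0,0.014,0,1,0,0,0.021,0,1,0,0,0.021,0,1]
}}

```text
time: 10.75
ee_pos: [0.4932, 0.2938, 0.0645]
tool_rot: [0.991, 0.134, -0.0, 0.0]
wrist_force: [-0.3, -0.2, -8.7]
finger_gap: 0.0115
gripper_force: 30.0
```

{"op": "arm_command", "data": {
  "series": [0,0,0.007,0,1,0,0,0.014,0,1,0,0,0.014,0,1]
}}

```text
time: 11.0
ee_pos: [0.4932, 0.2938, 0.0628]
tool_rot: [0.991, 0.134, -0.0, 0.0]
wrist_force: [0.1, -0.1, -7.9]
finger_gap: 0.0117
gripper_force: 30.0
```

```bash
python3 go.py .4919 .2918 .0624 15.4
```

```text
t 11.0 pos [0.4932 0.2938 0.0628] ty -74.57 tilt [-2.e-04 -1.e-04 -1.e+00] gap 0.0117 F [ 0.1 -0.1 -7.9] T [-0.06  0.1  -0.01] j [ 0.46  0.59  1.71 -0.    0.84  1.76]
shift [-0.015  0.014  0.003] turn 0.0
```

{"op": "arm_command", "data": {
  "series": [0,0,0.005,0,1,0,0,0.01,0,1,0,0,0.01,0,1]
}}

```text
time: 11.25
ee_pos: [0.4934, 0.2939, 0.0625]
tool_rot: [0.991, 0.134, 0.0, -0.0]
wrist_force: [-5.2, -2.5, 3.3]
finger_gap: 0.0118
gripper_force: 30.0
```

```bash
python3 go.py .4919 .2918 .0624 15.4
```

```text
t 11.25 pos [0.4934 0.2939 0.0625] ty -74.57 tilt [ 2.e-04  1.e-04 -1.e+00] gap 0.0118 F [-5.2 -2.5  3.3] T [-0.36  0.7   0.01] j [ 0.46  0.6   1.71 -0.    0.84  1.76]
shift [-0.016  0.014  0.001] turn 0.0
```

Contact comes at the expected home height, so I release and check.

{"op": "arm_command", "data": {
  "series": [0,0,-0.003,0,1,0,0,-0.003,0,0,0,0,-0.003,0,-0.3,0,0,-0.003,0,-0.3,0,0,-0.003,0,-0.3,0,0,-0.003,0,-0.3,0,0,-0.003,0,-0.3,0,0,-0.1,0,-0.3,0,0,-0.3,0,-0.3,0,0,-0.6,0,-0.3,0,0,-0.9,0,-0.3,0,0,-0.9,0,-0.3]
}}

```text
time: 12.25
ee_pos: [0.4961, 0.2953, 0.1774]
tool_rot: [0.991, 0.134, 0.005, -0.002]
wrist_force: [1.0, 0.8, 0.6]
finger_gap: 0.0604
gripper_force: 0.0
```

```bash
python3 go.py .455 -.2808 .16 -8
python3 - <<'E'
from h import *
for n in('top','scene'):
    c=camera(n);P=pts(c);np.savez(f'{n}3.npz',P=P,**c);X,Y,Z=[P[...,i] for i in range(3)]
    pix=c['pixels'].astype(int)
    m=(c['depth']>0)&(X>.36)&(X<.64)&(Y>.17)&(Y<.42)&(Z>.048)&(Z<.059)&(pix.min(-1)>90)
    q=P[comp(m)];A=np.c_[q[:,:2]-[.5,.295],np.ones(len(q))];k=np.ones(len(q),bool)
    for _ in range(4):
        co=np.linalg.lstsq(A[k],q[k,2],rcond=None)[0];k=abs(q[:,2]-A@co)<.002
    rc=cv2.minAreaRect((q[k][:,:2]*1000).astype(np.float32))
    print(n,len(q),np.degrees(co[:2]).round(2),co[2].round(4),np.round(rc[0],1),np.round(rc[1],1),round(rc[2],1))
a=cv2.resize(np.load('scene3.npz')['pixels'][230:380,370:500],None,fx=3,fy=3,interpolation=cv2.INTER_CUBIC)
b=cv2.resize(np.load('top3.npz')['pixels'][165:315,80:210],None,fx=3,fy=3,interpolation=cv2.INTER_CUBIC)
cv2.imwrite('pics/home.png',np.hstack([a,b])[...,::-1])
E
```

```text
t 12.25 pos [0.4961 0.2953 0.1774] ty -74.56 tilt [ 0.0095  0.0047 -0.9999] gap 0.0604 F [1.  0.8 0.6] T [ 0.05 -0.05 -0.07] j [0.46 0.44 1.63 0.   1.06 1.76]
shift [-1.609  4.537  0.119] turn 0.273
top 1785 [-0.01 -0.02] 0.0535 [501.1 296.3] [186.8 100. ] 15.1
scene 2786 [0.11 0.46] 0.0522 [501.8 296.6] [187.   99.9] 15.4
```

View pics/home.png

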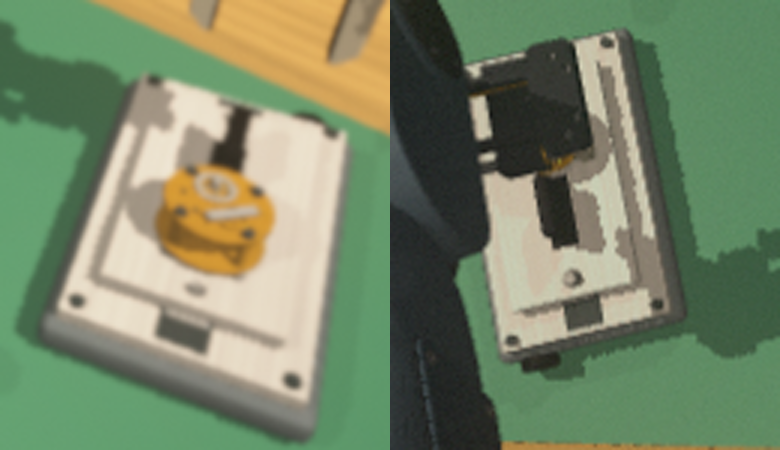

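The carrier lies flat (slope about 0°) at z 0.053. The round pin shows through its hole at (570,278) and the plate is level between the four corner screws. Next is the larger tester's knob.

{"op": "arm_command", "data": {
  "series": [-0.08,0.2,0,0,-0.3,-0.16,0.45,0,0,-0.3,-0.24,0.7,0,0,-0.3,-0.32,0.91,0,0,-0.3]
}}

```text
time: 12.68
ee_pos: [0.4844, 0.1767, 0.1687]
tool_rot: [0.991, 0.134, -0.001, 0.0]
wrist_force: [-0.2, 0.7, 0.8]
finger_gap: 0.0608
gripper_force: 0.0
```

{"op": "arm_command", "data": {
  "series": [-0.08,0.22,0,0,-0.3,-0.16,0.45,0,0,-0.3,-0.24,0.7,0,0,-0.3,-0.32,0.91,0,0,-0.3]
}}

```text
time: 13.02
ee_pos: [0.4765, 0.0612, 0.1689]
tool_rot: [0.991, 0.134, -0.001, -0.0]
wrist_force: [1.1, -0.5, -0.4]
finger_gap: 0.0602
gripper_force: 0.0
```

{"op": "arm_command", "data": {
  "series": [-0.08,0.22,0,0,-0.3,-0.16,0.45,0,0,-0.3,-0.24,0.7,0,0,-0.3,-0.32,0.91,0,0,-0.3]
}}

```text
time: 13.35
ee_pos: [0.4686, -0.0542, 0.169]
tool_rot: [0.991, 0.134, -0.001, -0.0]
wrist_force: [0.3, 0.9, -0.1]
finger_gap: 0.0607
gripper_force: 0.0
```

{"op": "arm_command", "data": {
  "series": [-0.08,0.22,0,0,-0.3,-0.16,0.45,0,0,-0.3,-0.24,0.7,0,0,-0.3,-0.32,0.91,0,0,-0.3]
}}

```text
time: 13.68
ee_pos: [0.4607, -0.1696, 0.1689]
tool_rot: [0.991, 0.134, -0.001, -0.0]
wrist_force: [0.1, 0.6, 0.2]
finger_gap: 0.0602
gripper_force: 0.0
```

{"op": "arm_command", "data": {
  "series": [-0.08,0.22,0,0.06,-0.3,-0.16,0.45,0,0.13,-0.3,-0.24,0.7,0,0.2,-0.3,-0.32,0.91,0,0.273,-0.3,-0.32,0.91,0,0.273,-0.3,-0.32,0.91,0,0.273,-0.3]
}}

```text
time: 14.18
ee_pos: [0.4527, -0.284, 0.1687]
tool_rot: [0.998, -0.071, -0.001, -0.001]
wrist_force: [-0.1, 0.5, 0.5]
finger_gap: 0.0606
gripper_force: 0.0
```

```bash
python3 go.py .4555 -.281 .062 -8
```

```text
t 14.18 pos [ 0.4527 -0.284   0.1687] ty -98.1 tilt [-0.0017  0.0014 -1.    ] gap 0.0606 F [-0.1  0.5  0.5] T [0.05 0.03 0.  ] j [-0.65  0.38  1.74  0.    1.02  1.06]
shift [ 0.022 -0.027  0.889] turn -0.001
```

{"op": "arm_command", "data": {
  "series": [0.022,-0.027,0.2,0,-0.3,0.022,-0.027,0.4,0,-0.3,0.022,-0.027,0.6,0,-0.3,0.022,-0.027,0.7,0,-0.3,0.022,-0.027,0.78,0,-0.3,0.022,-0.027,0.84,0,-0.3,0.022,-0.027,0.87,0,-0.3,0.022,-0.027,0.87,0,-0.3,0.022,-0.027,0.87,0,1,0.022,-0.027,0.87,0,1,0.022,-0.027,0.87,0,1,0.022,-0.027,0.87,0,1,0.022,-0.027,0.87,0,1,0.022,-0.027,0.87,0,1,0.022,-0.027,0.87,0,1,0.022,-0.027,0.87,0,1,0.022,-0.027,0.87,0,1,0.022,-0.027,0.87,0,1,0.022,-0.027,0.87,0,1,0.022,-0.027,0.87,0,1]
}}

```text
time: 15.85
ee_pos: [0.4565, -0.2823, 0.0656]
tool_rot: [0.998, -0.07, 0.0, 0.001]
wrist_force: [-3.2, -12.3, -2.1]
finger_gap: 0.0126
gripper_force: 30.0
```

```bash
python3 go.py .4555 -.281 .064 -8
```

```text
t 15.85 pos [ 0.4565 -0.2823  0.0656] ty -98.03 tilt [ 4.0e-04 -2.6e-03 -1.0e+00] gap 0.0126 F [ -3.2 -12.3  -2.1] T [-1.8   0.66 -0.14] j [-0.64  0.54  1.81 -0.    0.8   1.07]
shift [-0.009 -0.009  0.013] turn -0.0
```

{"op": "arm_command", "data": {
  "series": [0,0.01,0,0,1,0,0.015,0,0,1,0,0.015,0,0,1]
}}

```text
time: 16.1
ee_pos: [0.4564, -0.2825, 0.0655]
tool_rot: [0.998, -0.07, 0.0, -0.0]
wrist_force: [-0.4, 0.2, 1.8]
finger_gap: 0.0127
gripper_force: 30.0
```

{"op": "arm_command", "data": {
  "series": [0,0,0,0.07,1,0,0,0,0.14,1,0,0,0,0.21,1,0,0,0,0.28,1,0,0,0,0.35,1]
}}

```text
time: 16.52
ee_pos: [0.4561, -0.2831, 0.0655]
tool_rot: [0.945, -0.328, 0.0, 0.001]
wrist_force: [-4.8, -7.2, 1.6]
finger_gap: 0.0129
gripper_force: 30.0
```

```bash
python3 go.py .4555 -.281 .064 -8
```

```text
t 16.52 pos [ 0.4561 -0.2831  0.0655] ty -128.35 tilt [-3.0e-04 -1.5e-03 -1.0e+00] gap 0.0129 F [-4.8 -7.2  1.6] T [-1.07  0.71  0.12] j [-0.64  0.54  1.81 -0.    0.8   1.6 ]
shift [-0.015 -0.011  0.013] turn -0.353
```

{"op": "arm_command", "data": {
  "series": [0,0.006,0,0.07,1,0,0.006,0,0.14,1,0,0.006,0,0.21,1,0,0.006,0,0.28,1,0,0.006,0,0.34,1,0,0.006,0,0.36,1,0,0.006,0,0.36,1]
}}

```text
time: 17.1
ee_pos: [0.4554, -0.2837, 0.0655]
tool_rot: [0.824, -0.567, 0.0, 0.001]
wrist_force: [-5.5, -5.7, 2.9]
finger_gap: 0.013
gripper_force: 30.0
```

```bash
python3 go.py .4555 -.281 .064 -8
python3 - <<'E'
from h import *
print(sensors.get_state()['effort'])
for n in('scene',):
    c=camera(n);cv2.imwrite('pics/k.png',cv2.resize(c['pixels'][60:230,150:400],None,fx=3,fy=3,interpolation=cv2.INTER_CUBIC)[...,::-1])
E
```

```text
t 17.1 pos [ 0.4554 -0.2837  0.0655] ty -159.11 tilt [-9.0e-04 -1.3e-03 -1.0e+00] gap 0.013 F [-5.5 -5.7  2.9] T [-0.91  0.8   0.18] j [-0.64  0.54  1.81 -0.    0.8   2.14]
shift [-0.021 -0.009  0.013] turn -0.711
[  3.83031294 -51.67237043 -21.11799717   1.57331519  -0.18843854
   0.98320395]
```

View pics/k.png

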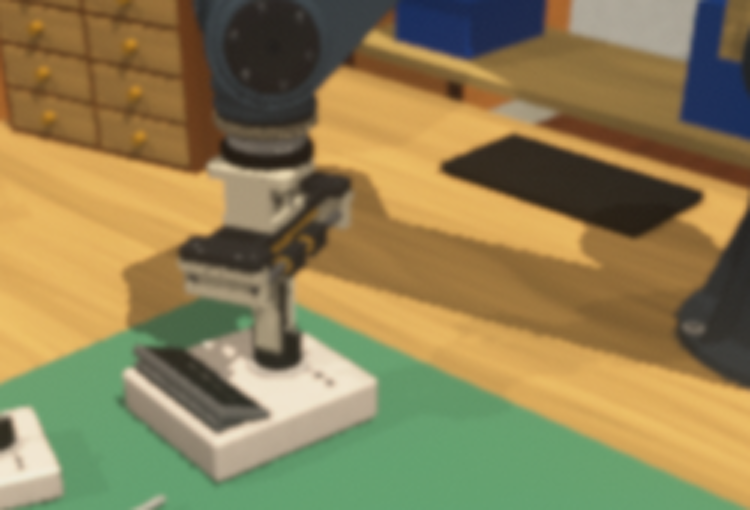

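{"op": "arm_command", "data": {
  "series": [0,0,0,0.02,1,0,0,0,0.04,1,0,0,0,0.04,1,0,0,0,0.04,1]
}}

```text
time: 17.48
ee_pos: [0.4555, -0.2839, 0.0655]
tool_rot: [0.807, -0.591, 0.0, 0.001]
wrist_force: [-5.4, -7.0, 2.0]
finger_gap: 0.0136
gripper_force: 30.9
```

```bash
python3 go.py .4555 -.281 .064 -8
```

```text
t 17.48 pos [ 0.4555 -0.2839  0.0655] ty -162.39 tilt [-8.0e-04 -1.8e-03 -1.0e+00] gap 0.0136 F [-5.4 -7.   2. ] T [-1.11  0.72  0.52] j [-0.64  0.54  1.81 -0.    0.8   2.19]
shift [-0.023 -0.008  0.012] turn -0.749
```

The torque jumped to 0.52 N·m, so the knob is at its stop. I'll turn it back, release and retreat.

{"op": "arm_command", "data": {
  "series": [0,-0.003,0,-0.08,1,0,-0.006,0,-0.16,1,0,-0.006,0,-0.24,1,0,-0.006,0,-0.32,1,0,-0.006,0,-0.4,1,0,-0.006,0,-0.48,1,0,-0.006,0,-0.56,1,0,-0.006,0,-0.64,1,0,-0.006,0,-0.72,1,0,-0.006,0,-0.75,1,0,-0.006,0,-0.75,-0.3,0,-0.006,0,-0.75,-0.3,0,-0.006,0,-0.75,-0.3,0,-0.006,0,-0.75,-0.3,0,-0.006,0,-0.75,-0.3,0,-0.006,-0.1,-0.75,-0.3,0,-0.006,-0.3,-0.75,-0.3,0,-0.006,-0.6,-0.75,-0.3,0,-0.006,-0.9,-0.75,-0.3,0,-0.006,-0.9,-0.75,-0.3]
}}

```text
time: 19.15
ee_pos: [0.459, -0.2846, 0.1806]
tool_rot: [0.998, -0.07, 0.004, 0.003]
wrist_force: [0.8, -0.3, 0.3]
finger_gap: 0.0602
gripper_force: 0.0
```

{"op": "arm_command", "data": {
  "series": [-0.2,0,-0.3,0,-0.3,-0.45,0,-0.6,0,-0.3,-0.7,0,-0.6,0,-0.3,-0.9,0,-0.6,0,-0.3,-0.9,0,-0.6,0,-0.3,-0.9,0,-0.6,0,-0.3]
}}

```text
time: 19.65
ee_pos: [0.3492, -0.2678, 0.2462]
tool_rot: [0.997, -0.071, 0.001, 0.0]
wrist_force: [0.4, -0.6, 0.1]
finger_gap: 0.0604
gripper_force: 0.0
```

Run:
```python
from h import *
I={}
for n in('top','scene'):
    c=camera(n);I[n]=c['pixels'];P=pts(c);X,Y,Z=[P[...,i] for i in range(3)]
    k=(c['depth']>0)&(X>.38)&(X<.5)&(Y>-.34)&(Y<-.22)&(Z>.077)&(Z<.1);q=P[comp(k)]
    print(n,'knob',len(q),cv2.minAreaRect((q[:,:2]*1000).astype(np.float32)))
    m=(c['depth']>0)&(X>.36)&(X<.64)&(Y>.17)&(Y<.42)&(Z>.048)&(Z<.059)&(c['pixels'].min(-1)>90)
    q=P[comp(m)];print(np.median(q[:,2]),cv2.minAreaRect((q[:,:2]*1000).astype(np.float32)))
    for t in('loupe','screwdriver','tin','holder'):print(t,[np.round(d['location'],3).tolist() for d in search_frame(n,t)][:2])
s=sensors.get_state();print(s['time'],s['ee_pos'],s['qvel'])
cv2.imwrite('pics/end.png',I['top'][...,::-1])
```

```text
top knob 115 ((454.9918518066406, -281.62725830078125), (13.24409008026123, 42.45793151855469), 81.92755889892578)
0.05347346285171284 ((500.72381591796875, 296.67022705078125), (186.4977569580078, 101.4512939453125), 15.195540428161621)
loupe [[0.7, 0.228, 0.042], [0.5, 0.288, 0.054]]
screwdriver [[0.741, -0.235, 0.024], [0.722, 0.099, 0.028]]
tin [[0.723, 0.103, 0.024], [0.458, -0.279, 0.06]]
holder [[0.72, -0.061, 0.033], [0.455, -0.278, 0.059]]
scene knob 70 ((456.651611328125, -280.98614501953125), (13.90794849395752, 45.00634765625), 85.85076141357422)
0.052224421074588856 ((501.96923828125, 296.8392639160156), (188.4379119873047, 99.923583984375), 15.614038467407227)
loupe [[0.717, 0.227, 0.039], [0.538, 0.306, 0.053]]
screwdriver [[0.754, -0.225, 0.024], [0.732, 0.11, 0.026]]
tin [[0.729, 0.11, 0.024]]
holder []
20.15 [ 0.34979407 -0.26767494  0.24519677] [-0.00212295 -0.00418494  0.00054891 -0.00155644  0.00096764 -0.00078102]
```

View pics/end.png

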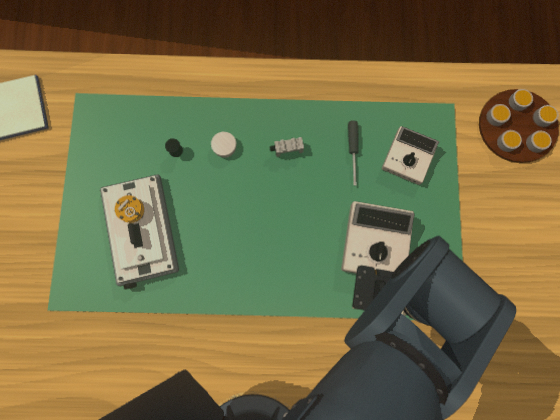

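The carrier is seated at (138,230), the knob is back at rest at (379,252), the bystanders haven't moved and the arm is clear. I'm handing the job in.

```bash
python3 -c "
from plant import r
print(r.close_job())"
```

```text
the job is handed in; nothing more can be done
None
```

The job is handed in (the call returned no verdict): the carrier lies flat on the stand at rest height with the round pin visible through its hole, the larger tester's start knob was turned to its stop and is back at rest, the other bench items show no movement, and the arm is clear.

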